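# Set the last push rivet in a display base's cover

### The job

Fasten the last corner of the cover on the upside-down stone display base: take the fresh push rivet, the one whose centre pin still stands up, from the wooden rack and seat it in the empty hole with its flange flat on the plate and the pin still up. Then push the pin down flush with the collar to spread it, and let go. Keep the load on the brittle stone below 22 N (the pin itself needs about 10 N, and the holder under the base sinks some way when pushed), and leave the spent rivets and everything else on the bench where they are.

Things in the scene. Friction and masses are not known exactly. Their poses are not given: they have to be found in the camera images.
- rivet: the fresh push rivet, black plastic, upright in the rack, 30 g. Origin: centre of the flange's underside (seating face), z up. Above it: flange 24 mm across, 3 mm thick; ribbed collar 16 mm across from 3 to 15 mm (grip here); grey centre pin 10 mm across, standing 7 to 8 mm proud of the collar, up to 23 mm. Below it: round shank 10 mm across, 14 mm long, foot tapered to 6 mm
- rivet_pin (a joint): travel of the fresh rivet's centre pin (m): 0 to 0.001 at the start (standing up), 0.0077 pushed fully home, flush with the collar top (to 0.3 mm), where it stops. The pin slides stiffly, taking about 10 N all the way, and stays where it is left
- pin_top (a point): centre of the flat top face of the fresh rivet's centre pin
- spent_a: a spent rivet in the rack: same body as the fresh one, but its pin is already flush with the collar (15 mm above its origin, the flange's underside). Leave alone
- spent_b: the other spent rivet in the rack, same as the first. Leave alone
- rack: wooden rivet rack, 50 x 160 x 30 mm (x, y, z), fixed to the table; origin under its centre. Three upright holes in its top, along its y at -50, 0 and +50 mm, hold the three rivets (their flanges rest on the top, 30 mm above the table) in any order
- hole (a point): centre of the mouth of the empty rivet hole, on the top face of the grey cover plate, 52 to 78 mm above the table, z up. Round, 11.2 mm across, edge chamfered 2 mm, right through the 30 mm plate. The other three corners of the plate have rivets already set, 15 mm tall, 60 and 70 mm from the hole
- holder: steel holder with a column under the display base, 170 x 150 mm, fixed to the table; origin under its centre. The empty hole lies 35 mm to +x and 30 mm to -y of it, in its frame
- palette_knife: palette knife with a wooden handle, 180 mm long, lying flat between the holder and the rack; origin at its middle, on the table
- paint_pot_a: clear paint pot, 48 mm wide, 45 mm tall, behind the work; origin under its centre
- paint_pot_b: amber paint pot, 48 mm wide, 45 mm tall, behind the work; origin under its centre
- dropper_a: blue dropper bottle, 32 mm wide, 85 mm tall, far left; origin under its centre
- dropper_b: green dropper bottle, 32 mm wide, 85 mm tall, far right; origin under its centre
- mixing_cup: small open white cup, 60 mm wide, 45 mm tall, left side; origin under its centre
- detail_brush: brush 170 mm long lying flat on the right side; origin at its middle, on the table
- plinth: stone display base, upside down, grey cover plate up: 140 x 120 mm, with a stone skirt 8 mm proud all round, 30 mm tall; origin under its centre, 22 to 48 mm above the table. It stands on the holder's balanced column, which slides down under a push of 4 N by a hidden amount, 0 to 18 mm, to its stop, and stays down; past the stop it gives 1 mm per 15 N, springing back. The stone cracks above 22 N

How it is judged:
On the way:
1. the fresh rivet is seated in the empty hole (flange within 1.5 mm of the plate) with its pin still up (pushed in less than 3 mm) (horizontal distance between rivet and hole below 0.002 m and z of rivet in the frame of hole between -0.003 and 0.0015 m and angle between rivet's own z axis and vertical below 0.08 rad and value of joint rivet_pin below 0.003 m), for 0.2 s.
At the end, for the whole second after the job is handed in: The fresh rivet sits upright in the formerly empty hole (within 2 mm of its axis, tilted less than 0.08 rad), its flange within 1.5 mm of the plate, its pin pushed to within 1 mm of fully home (joint above 0.0067 m), released and at rest (horizontal distance between rivet and hole below 0.002 m and z of rivet in the frame of hole between -0.003 and 0.0015 m and angle between rivet's own z axis and vertical below 0.08 rad and value of joint rivet_pin above 0.0067 m and linear speed of rivet below 0.01 m/s); the robot touches nothing.
It fails at once if the display base is loaded with more than 22 N (anything pressing on it) (contact force between anything else and plinth above 22 N).
It fails at once if a spent rivet is disturbed (moved more than 15 mm) (distance of any of spent_a, spent_b from where it was at the start of the episode above 0.015 m).
It fails at once if another thing on the bench is disturbed (moved more than 30 mm) (distance of any of palette_knife, paint_pot_a, paint_pot_b, dropper_a, dropper_b, mixing_cup, detail_brush from where it was at the start of the episode above 0.03 m).
It also fails if it takes over 51 s, if anything falls off the work surface, if the arm or the gripper's body presses on something with over 40 N, if the wrist force passes 120 N, or if a joint passes its speed limit or range.

### The arm

A 7-joint arm with a two-finger parallel gripper is mounted at the origin on the work surface. World frame = base frame: x ahead of the robot, y to its left, z up, the work surface at z = 0. Lengths are in m, angles in rad, forces in N, time in s.
With the tool pointing down it reaches from about 0.425 to 0.925 m from the base axis. Payload 6.8 kg.
Tool frame: the origin (TCP) lies at the very end of the fingers, on their centre line; the grasp point (between the pads) lies 19 mm behind it; z points along the fingers, y is the line along which they close (so a half turn about z gives the same grasp; the last joint's range is limited). The gripper opens to 85 mm and grips with 20 to 120 N. Pads are 22 mm wide; open, the fingers measure 114 mm over their backs; the gripper's body (76 mm by 85 mm) begins 54 mm behind the grasp point. The pads swing forward as they close: fully open they stand 13 mm farther back than shut.
Start: joints at [-1.282, 0.477, 0.022, 1.555, -0.011, 1.109, -0.083], TCP at [0.261, 0.623, 0.231] pointing down, gripper open.
Joint ranges: [-2.96, 2.96], [-0.34, 2.1], [-1.41, 1.46], [0.24, 2.44], [-1.37, 4.51], [0.17, 1.92], [-2.96, 2.96]. Speed limits (rad/s): [2.39, 2.39, 3.14, 3.14, 3.14, 3.14, 3.14].

### API

Orientations are given as a unit quaternion [w, x, y, z].
In Python, from station import bot gives the robot as it stands. The module is installed in compiled form; this text tells all that it offers.
- The arm moves only by the shell command python3 -m jog 'ROWS' [OPENING] [FORCE]. ROWS is JSON, a list of rows, each a list of 4 numbers: the shift along the tool's x, y, z in cm, then the turn about the tool's z in rad. In form: [[x, y, z, spin], ...]. A call has 1 to 20 rows; each row is the pose to reach, as a shift and turn from the pose commanded when the call began, along the tool's axes at that moment; what a row does not reach only later rows make up. A row lasts 1/12 s, in which the tool goes at most 41.7 mm and 7.16 degrees, less where a joint would pass 70% of its speed; a pose out of reach is approached as far as the arm can. A call with a gripper value outside its range is refused whole. OPENING is the closure, from -1 (fully open) to 1 (shut), set as the call begins (- or left out, the last holds). The fingers move at their own pace and stop on an object; FORCE is the grip in N (left out, the last holds). Time passes only in rows, so rows that repeat a pose let the fingers close. It gives the time, the measured TCP pose, the force, the opening and the grip force at its end, in the units of the state.
- bot.get_obs(): the state, without advancing time (a new reading comes with each control period).
- bot.read_camera(name): name is "scene" or "top" or "wrist"; returns a dict with "pixels" (400x640x3 uint8, red, green, blue), "depth" (400x640 float32, m along the optical axis (not along the pixel's ray), 0 where there is no reading), "fovy" (degrees; the focal length in pixels is half the picture's height over the tangent of half this angle, whatever the lens; pixels are square), "cx", "cy" (the principal point, pixels), "pose" (4x4, takes a point from camera to world coordinates). Camera axes: x right, y down, z forward; pixel columns grow to the right and rows downward; lengths in m; the calibration is good to about 2 mm. A picture is of the moment at which its call begins.
- bot.hand_in(): hands the job in; it is judged then, once.
The state is a dict: "t": time; "q": joint angles; "joint_vel": joint speeds; "joint_torque": joint torques, N m; "eef_pos": TCP position; "tool_rot": TCP orientation; "contact_force": force on the tool from outside, world axes, zero at the start; "torque": the same for the moment, N m; "gripper_width": opening from 0.0 (shut) to 1.0 (fully open); "grasp_force": force on a finger pad.
Only numpy, scipy, OpenCV 4.12 (cv2) and the standard library are available. Lean on these libraries where they do the work, as an engineer would, in place of code of your own. Each camera call takes 0.05 s, during which the arm holds its last target. There are 200 camera calls.

## Working session

There is one attempt and no reset: what is moved stays moved. The work goes in short steps, Python scripts to look and compute and a shell command to move; the robot and the scene stay as the last step left them, time stands still between calls to the robot, and variables do not carry over. Pictures are saved under pics/ and viewed, at most 12 in all, crops included, and the job is handed in when it is done.

```bash
mkdir -p pics
cat > h.py <<'E'
import numpy as np, cv2
from station import bot
def cam(n):
    c=bot.read_camera(n); c['f']=c['pixels'].shape[0]/2/np.tan(np.radians(c['fovy'])/2); return c
def save(c,name,crop=None,s=1):
    im=c['pixels'][:,:,::-1]
    if crop: r0,r1,c0,c1=crop; im=im[r0:r1,c0:c1]
    cv2.imwrite('pics/'+name,cv2.resize(im,None,fx=s,fy=s,interpolation=cv2.INTER_CUBIC))
def ray(c,u,v):
    d=np.array([(u-c['cx'])/c['f'],(v-c['cy'])/c['f'],1.]); return c['pose'][:3,3],c['pose'][:3,:3]@d
def onplane(c,u,v,z):
    o,d=ray(c,u,v); return o+d*(z-o[2])/d[2]
def pt(c,u,v):
    o,d=ray(c,u,v); return o+d*c['depth'][int(round(v)),int(round(u))]
def cloud(c):
    v,u=np.mgrid[:400,:640]; d=np.stack([(u-c['cx'])/c['f'],(v-c['cy'])/c['f'],np.ones(u.shape)],-1)*c['depth'][...,None]
    return d@c['pose'][:3,:3].T+c['pose'][:3,3]
E
python3 - <<'E'
from h import *
for n in('top','scene'):
    c=cam(n); save(c,n+'.png'); print(n,c['f'],c['cx'],c['cy'],c['pose'].round(3).tolist())
o=bot.get_obs(); print({k:np.round(v,3).tolist() for k,v in o.items()})
E
```

```text
top 497.40000460884613 322.2794759668885 194.85701256833428 [[0.012, -0.996, 0.093, 0.471], [-1.0, -0.012, 0.004, 0.004], [-0.003, -0.093, -0.996, 1.588], [0.0, 0.0, 0.0, 1.0]]
scene 504.8444901205992 315.61850245954054 193.7632007860292 [[0.635, 0.463, -0.618, 1.434], [0.772, -0.396, 0.496, -0.651], [-0.015, -0.793, -0.61, 0.875], [0.0, 0.0, 0.0, 1.0]]
{'t': 0.1, 'q': [-1.282, 0.478, 0.022, 1.556, -0.012, 1.109, -0.083], 'joint_vel': [-0.001, -0.002, 0.002, -0.002, -0.003, -0.001, -0.001], 'joint_torque': [0.005, -59.776, 1.614, -28.196, 0.013, 0.005, 0.0], 'eef_pos': [0.261, 0.622, 0.23], 'tool_rot': [-0.0, 0.197, 0.98, -0.001], 'contact_force': [-0.088, -0.448, 0.183], 'torque': [-0.067, 0.006, 0.029], 'grasp_force': 0.0, 'gripper_width': 1.003}
```

View pics/top.png

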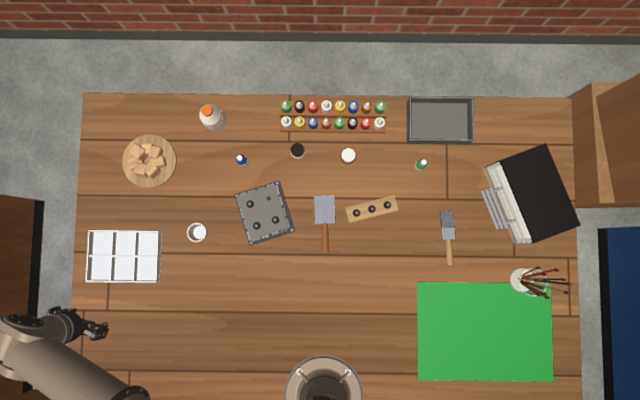

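View pics/scene.png

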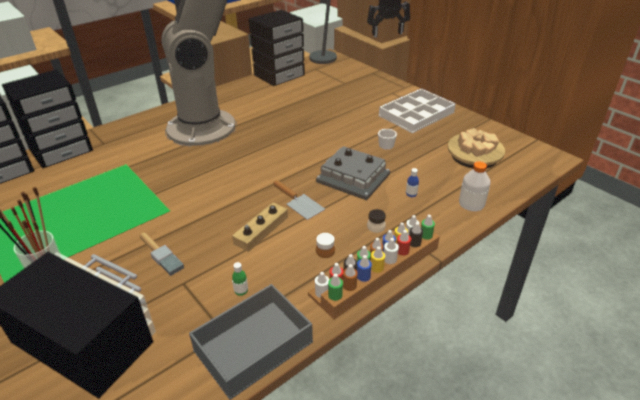

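The top view shows the plinth at about (265,212), the rack at (372,208) and the knife at (325,215). The scene view shows the plinth at (353,168) and the rack at (261,224). I'll crop both for detail.

Run:
```python
from h import *
a=cam('top'); b=cam('scene')
f=lambda c,r0,r1,c0,c1,s:cv2.resize(c['pixels'][r0:r1,c0:c1,::-1],None,fx=s,fy=s,interpolation=cv2.INTER_CUBIC)
cv2.imwrite('pics/crop.png',np.vstack([f(a,175,250,225,405,4)[:, :720],f(b,140,250,225,405,4)[:,:720]])[:, :])
im=cv2.imread('pics/crop.png'); cv2.imwrite('pics/crop.png',cv2.resize(im,(576,592)))
P=cloud(a)
for n,(r0,r1,c0,c1) in dict(pl=(180,245,233,298),rack=(190,225,340,402)).items():
    z=P[r0:r1,c0:c1,2]; print(n,np.histogram(z,bins=np.arange(0,.12,.005)))
```

```text
pl (array([781, 222, 123, 208,  64,  11,   5,   8,  21, 119, 400, 974, 472,
        65,  33,  14,   2,   0,   0,   0,   0,   0,   0]), array([0.   , 0.005, 0.01 , 0.015, 0.02 , 0.025, 0.03 , 0.035, 0.04 ,
       0.045, 0.05 , 0.055, 0.06 , 0.065, 0.07 , 0.075, 0.08 , 0.085,
       0.09 , 0.095, 0.1  , 0.105, 0.11 , 0.115]))
rack (array([618, 162,  13,   5,  35, 237, 378,  99,  26,  29,   7,   5,   0,
         0,   0,   0,   0,   0,   0,   0,   0,   0,   0]), array([0.   , 0.005, 0.01 , 0.015, 0.02 , 0.025, 0.03 , 0.035, 0.04 ,
       0.045, 0.05 , 0.055, 0.06 , 0.065, 0.07 , 0.075, 0.08 , 0.085,
       0.09 , 0.095, 0.1  , 0.105, 0.11 , 0.115]))
```

View pics/crop.png

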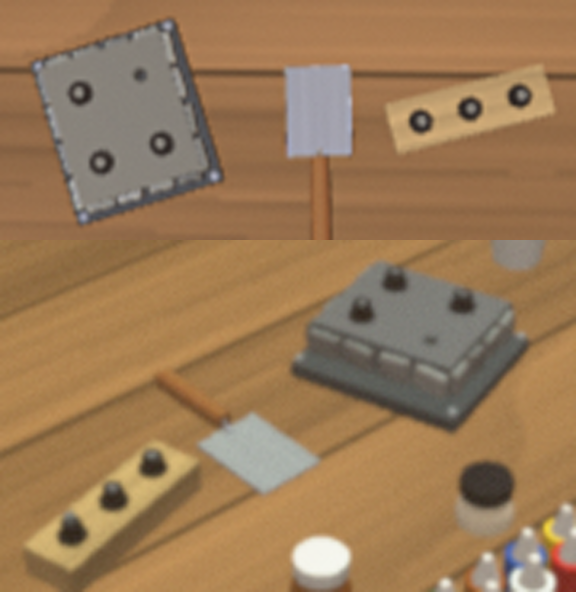

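```bash
cat >> h.py <<'E'
from scipy.spatial.transform import Rotation as R
def tool():
    o=bot.get_obs(); q=o['tool_rot']; return np.array(o['eef_pos']),R.from_quat([q[1],q[2],q[3],q[0]]).as_matrix()
def rel(target,yaxis=None):
    p,M=tool(); s=M.T@(np.array(target)-p)*100; sp=None
    if yaxis is not None:
        d=M.T@np.array([*yaxis,0]); sp=np.arctan2(-d[0],d[1]); sp=(sp+np.pi/2)%np.pi-np.pi/2
    return s.round(2),sp
E
python3 - <<'E'
from h import *
c=cam('top')
for u,v,z in[(356.6,212.8,.045),(371.9,208.75,.045),(387.5,204.7,.045),(268.75,198.4,.057)]: print(onplane(c,u,v,z).round(4))
# rack direction, holder corners
for x,y in[(38,66),(168,24),(215,176),(84,217)]: print('corner',onplane(c,225+x/3.2,175+y/3.2,.02).round(4))
p,M=tool(); print(p,M.round(3))
w=cam('wrist'); print(w['f'],(M.T@(w['pose'][:3,3]-p)).round(3),(M.T@w['pose'][:3,:3]).round(3))
a=onplane(c,356.6,212.8,.045)[:2];b=onplane(c,387.5,204.7,.045)[:2];d=(b-a)/np.linalg.norm(b-a);print('rackdir',d)
print(rel([.43,-.09,.25],[-d[1],d[0]]),rel([.43,-.09,.25],d))
E
```

```text
[ 0.5609 -0.0978  0.045 ]
[ 0.574  -0.1453  0.045 ]
[ 0.5872 -0.1938  0.045 ]
[0.6015 0.1746 0.057 ]
corner [0.6123 0.2799 0.02  ]
corner [0.6556 0.1521 0.02  ]
corner [0.5058 0.1028 0.02  ]
corner [0.4641 0.2306 0.02  ]
[0.26075234 0.62233758 0.23084905] [[-0.922  0.386 -0.   ]
 [ 0.386  0.922 -0.001]
 [-0.    -0.001 -1.   ]]
348.0569761778915 [ 0.084  0.    -0.142] [[-0.001 -0.947 -0.321]
 [ 1.    -0.001 -0.   ]
 [-0.    -0.321  0.947]]
rackdir [ 0.26486336 -0.96428596]
(array([-43.14, -59.16,  -1.86]), np.float64(0.905907738349558)) (array([-43.14, -59.16,  -1.86]), np.float64(-0.6648887772164365))
```

Run:
```python
from h import *
print(rel([.60,.17,.22],[.964,.265]))
```

```text
(array([-48.77, -28.61,   1.12]), np.float64(0.9057001847798363))
```

```bash
python3 -m jog '[[-48.8,-28.6,1,0.906],[-48.8,-28.6,1,0.906],[-48.8,-28.6,1,0.906],[-48.8,-28.6,1,0.906],[-48.8,-28.6,1,0.906],[-48.8,-28.6,1,0.906],[-48.8,-28.6,1,0.906],[-48.8,-28.6,1,0.906],[-48.8,-28.6,1,0.906],[-48.8,-28.6,1,0.906],[-48.8,-28.6,1,0.906],[-48.8,-28.6,1,0.906],[-48.8,-28.6,1,0.906],[-48.8,-28.6,1,0.906],[-48.8,-28.6,1,0.906],[-48.8,-28.6,1,0.906],[-48.8,-28.6,1,0.906],[-48.8,-28.6,1,0.906]]' 0
python3 - <<'E'
from h import *
w=cam('wrist'); save(w,'w1.png')
p,M=tool(); print(p,M.round(3),bot.get_obs()['q'])
o=w['pose'];R_=o[:3,:3];q=R_.T@(np.array([.6015,.1746,.057])-o[:3,3]);print(q[:2]/q[2]*w['f']+[w['cx'],w['cy']])
E
```

```text
t: 1.8
eef_pos: [0.5995, 0.1722, 0.2212]
tool_rot: [-0.001, 0.605, 0.796, 0.0]
contact_force: [-0.1, 0.1, -0.8]
gripper_width: 0.498
grasp_force: 0.0
[0.59957531 0.1721605  0.22121474] [[-0.268  0.964 -0.001]
 [ 0.964  0.268  0.001]
 [ 0.001 -0.    -1.   ]] [-0.65262782  0.4171765   0.36629188  1.71439045 -0.16998807  1.04146771
  0.04205585]
[331.94696956 178.01974013]
```

View pics/w1.png

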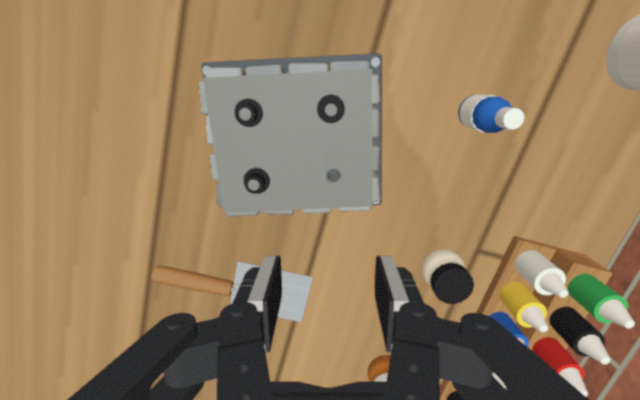

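The wrist view shows the empty hole as a dark disc at about (333,175), with set rivets at (249,113), (331,109) and (256,181).

```bash
cat >> h.py <<'E'
def darkblob(c,u,v,r=12,off=25):
    g=cv2.cvtColor(c['pixels'],cv2.COLOR_RGB2GRAY).astype(float); u=int(u);v=int(v)
    w=g[v-r:v+r+1,u-r:u+r+1]; bg=np.median(w); m=(np.clip(bg-8-w,0,None)); yy,xx=np.mgrid[v-r:v+r+1,u-r:u+r+1]
    n,l,s,ce=cv2.connectedComponentsWithStats((m>0).astype(np.uint8)); k=1+np.argmax([m[l==i].sum() for i in range(1,n)]); q=l==k
    return xx[q].mean(),yy[q].mean(),s[k],bg
E
python3 - <<'E'
from h import *
w=cam('wrist'); P=cloud(w)
print('plate z',np.median(P[125:165,275:315,2]),np.median(P[185:200,280:320,2]), 'table',np.median(P[20:50,250:350,2]))
z=np.median(P[125:165,275:315,2]); b=darkblob(w,333,175); print(b,onplane(w,b[0],b[1],z))
t=cam('top'); b=darkblob(t,268.7,198.4,5); print(b,onplane(t,b[0],b[1],z)); print('topz',np.median(cloud(t)[205:215,258:272,2]))
print(rel([.60,-.145,.20]))
E
```

```text
plate z 0.056674159507945826 0.056647993081983566 table -0.0007557325341138732
(np.float64(332.88775510204084), np.float64(175.21938775510205), array([  4,   5,  17,  15, 196], dtype=int32), np.float64(144.0)) [0.60168195 0.17726863 0.05667416]
(np.float64(268.59090909090907), np.float64(197.29545454545453), array([ 3,  0,  6, 11, 44], dtype=int32), np.float64(108.0)) [0.60494873 0.17522728 0.05667416]
topz 0.6223907517277271
(array([-30.53,  -8.44,   2.11]), None)
```

```bash
python3 -m jog '[[-29.9,-11,1.5,0],[-29.9,-11,1.5,0],[-29.9,-11,1.5,0],[-29.9,-11,1.5,0],[-29.9,-11,1.5,0],[-29.9,-11,1.5,0],[-29.9,-11,1.5,0],[-29.9,-11,1.5,0],[-29.9,-11,1.5,0],[-29.9,-11,1.5,0],[-29.9,-11,1.5,0]]'
python3 - <<'E'
from h import *
w=cam('wrist'); save(w,'w2.png')
P=cloud(w)
print('racktop',np.histogram(P[100:260,180:460,2],bins=np.arange(0.02,.07,.002)))
E
```

```text
t: 2.87
eef_pos: [0.5738, -0.1458, 0.2063]
tool_rot: [-0.0, 0.606, 0.796, 0.0]
contact_force: [-0.3, 0.3, -0.1]
gripper_width: 0.503
grasp_force: 0.0
racktop (array([   0,    0,    0,  315, 5341, 1113,  397,   27,   27,   23,   26,
        255,  389,   15,    9,   53,   29,    0,    0,    0,    0,    0,
          0,    0]), array([0.02 , 0.022, 0.024, 0.026, 0.028, 0.03 , 0.032, 0.034, 0.036,
       0.038, 0.04 , 0.042, 0.044, 0.046, 0.048, 0.05 , 0.052, 0.054,
       0.056, 0.058, 0.06 , 0.062, 0.064, 0.066, 0.068]))
```

View pics/w2.png

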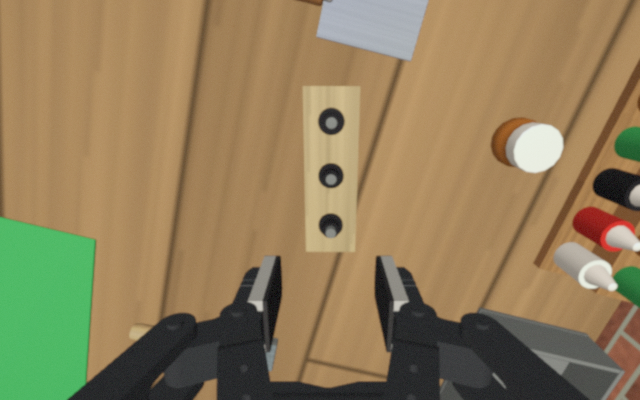

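The rack rivets show at (331,121), (331,176) and (331,228). The depth should tell which one stands taller.

Run:
```python
from h import *
w=cam('wrist'); P=cloud(w); z=P[...,2].copy(); z[:, :290]=0; z[:,370:]=0; z[260:]=0; z[:90]=0
v,u=np.where(z>.05); print('fresh pin px',len(u),u.mean(),v.mean(), P[v,u].mean(0), P[v,u].max(0),P[v,u].min(0))
v,u=np.where((z>.0425)&(z<.047))
for lo,hi in((100,145),(150,200),(201,250)):
    k=(v>lo)&(v<hi); q=P[v[k],u[k]]; print(lo,k.sum(),u[k].mean(),v[k].mean(),q.mean(0),'bbox mid',((q.max(0)+q.min(0))/2))
# flange outline by dark mask centroid
g=cv2.cvtColor(w['pixels'],cv2.COLOR_RGB2GRAY)
for u0,v0 in((331,121),(331,176),(331,228)):
    m=np.zeros(g.shape,np.uint8); m[v0-20:v0+21,u0-20:u0+21]=(g[v0-20:v0+21,u0-20:u0+21]<90)
    x,y,ww,hh=cv2.boundingRect(m); print(x,y,ww,hh,onplane(w,x+ww/2-.5,y+hh/2-.5,.033))
print(tool()[0])
```

```text
fresh pin px 140 328.76428571428573 212.88571428571427 [ 0.57347973 -0.14402466  0.16378422] [ 0.59229481 -0.06508516  0.34818236] [ 0.55069957 -0.19740969  0.05010936]
100 281 330.0427046263345 123.23131672597864 [ 0.56120124 -0.09587062  0.04423669] bbox mid [ 0.56126478 -0.09589178  0.04446416]
150 247 329.7206477732793 179.55465587044534 [ 0.57432925 -0.14402638  0.04430528] bbox mid [ 0.57415501 -0.14420304  0.04454347]
201 123 329.3252032520325 228.22764227642276 [ 0.58676457 -0.19006046  0.0442226 ] bbox mid [ 0.58747108 -0.19203122  0.04472357]
318 109 25 26 [ 0.56114369 -0.09554733  0.033     ]
319 165 24 24 [ 0.57511371 -0.14391036  0.033     ]
319 215 22 20 [ 0.58719764 -0.19080691  0.033     ]
[ 0.57403354 -0.14494058  0.20622958]
```

Run:
```python
from h import *
w=cam('wrist'); P=cloud(w); z=P[...,2]
m=(z>.05)&(z<.058); m[:, :290]=0; m[:,370:]=0; m[260:]=0; m[:90]=0
v,u=np.where(m); q=P[m]; print(len(u),np.c_[u,v].mean(0),q.mean(0),np.median(q,0),np.percentile(q[:,2],[5,50,95]))
print(rel([.5875,-.192,.10]),rel([.5875,-.192,.0345]))
```

```text
81 [329.33333333 233.5308642 ] [ 0.58741724 -0.19205202  0.05146534] [ 0.58731022 -0.19189105  0.05151972] [0.05038359 0.05151972 0.05248044]
(array([-4.89,  0.04, 10.62]), None) (array([-4.9 ,  0.04, 17.17]), None)
```

```bash
python3 -m jog '[[-4.9,0.05,3,0],[-4.9,0.05,6.5,0],[-4.9,0.05,10,0],[-4.9,0.05,13,0],[-4.9,0.05,15,0],[-4.9,0.05,16.2,0],[-4.9,0.05,17.1,0],[-4.9,0.05,17.1,0],[-4.9,0.05,17.1,0],[-4.9,0.05,17.1,0]]' && python3 -m jog '[[0,0,0,0],[0,0,0,0],[0,0,0,0],[0,0,0,0],[0,0,0,0],[0,0,0,0]]' 1 40
```

```text
t: 3.85
eef_pos: [0.5882, -0.1945, 0.0368]
tool_rot: [0.001, 0.606, 0.795, 0.001]
contact_force: [0.1, -0.7, -0.1]
gripper_width: 0.501
grasp_force: 0.0
t: 4.35
eef_pos: [0.5886, -0.1944, 0.0366]
tool_rot: [0.001, 0.606, 0.795, 0.001]
contact_force: [1.0, 1.5, 5.4]
gripper_width: 0.158
grasp_force: 39.1
```

```bash
python3 -m jog '[[0,0,-1,0],[0,0,-3,0],[0,0,-6,0],[0,0,-10,0],[0,0,-10,0],[0,0,-10,0],[0,0,-10,0]]'
python3 - <<'E'
from h import *
w=cam('wrist'); save(w,'w3.png',(150,400,180,480),2.2)
p,M=tool();o=w['pose'];print(p)
for q in([0,0,0],[0,0,-.019]):
    x=o[:3,:3].T@(p+M@np.array(q)-o[:3,3]);print(x[:2]/x[2]*w['f']+[w['cx'],w['cy']])
E
```

```text
t: 4.93
eef_pos: [0.5864, -0.1942, 0.1351]
tool_rot: [-0.0, 0.606, 0.795, -0.0]
contact_force: [-0.3, 0.7, -0.2]
gripper_width: 0.157
grasp_force: 39.7
[ 0.58592328 -0.19395875  0.13432906]
[329.3180219  271.75870934]
[329.55427795 295.41532664]
```

View pics/w3.png

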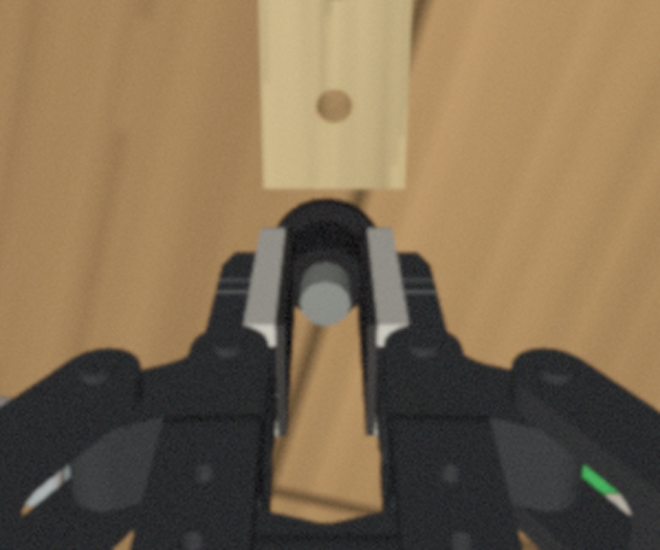

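The rivet is held upright with its pin up; the pin top is near full-image pixel (327.7,287.7). Now I'll measure it in the camera frame.

Run:
```python
from h import *
w=cam('wrist'); hsv=cv2.cvtColor(w['pixels'],cv2.COLOR_RGB2HSV); g=hsv[...,2]; print(g[270:300,327].tolist())
d=w['depth']; print((d[265:302:2,327]*1000).round(1).tolist(), (d[237:250:2,327]*1000).round(1).tolist())
m=np.zeros(g.shape,np.uint8); m[272:302,312:344]=((g>105)&(hsv[...,1]<60))[272:302,312:344]
n,l,s,ce=cv2.connectedComponentsWithStats(m); k=1+np.argmax(s[1:,4]); print(s[k],ce[k])
p,M=tool(); c=w['pose']; C=M.T@(c[:3,3]-p); print('cam in tool',C, (M.T@c[:3,:3]).round(4).tolist())
```

```text
[85, 98, 94, 98, 97, 94, 94, 106, 124, 140, 140, 141, 141, 142, 143, 140, 142, 141, 142, 138, 142, 141, 140, 141, 141, 142, 140, 137, 128, 132]
[151.1999969482422, 151.5, 151.0, 149.3000030517578, 148.39999389648438, 147.39999389648438, 145.89999389648438, 144.5, 144.8000030517578, 144.39999389648438, 145.89999389648438, 146.5, 146.1999969482422, 146.39999389648438, 147.89999389648438, 147.6999969482422, 147.8000030517578, 322.0, 323.70001220703125] [302.0, 303.29998779296875, 161.1999969482422, 160.3000030517578, 162.1999969482422, 162.0, 163.1999969482422]
[317 277  22  21 357] [327.35854342 287.31932773]
cam in tool [ 0.08347111 -0.00091245 -0.14224303] [[-0.0008, -0.9471, -0.3208], [1.0, -0.0008, 0.0001], [-0.0004, -0.3208, 0.9471]]
```

Run:
```python
from h import *
print(rel([.6017,.1773,.16]))
```

```text
(array([35.38, 11.36, -2.58]), None)
```

```bash
python3 -m jog '[[3,1,-2.5,0],[35.4,11.4,-2.5,0],[35.4,11.4,-2.5,0],[35.4,11.4,-2.5,0],[35.4,11.4,-2.5,0],[35.4,11.4,-2.5,0],[35.4,11.4,-2.5,0],[35.4,11.4,-2.5,0],[35.4,11.4,-2.5,0],[35.4,11.4,-2.5,0],[35.4,11.4,-2.5,0],[35.4,11.4,-2.5,0],[35.4,11.4,-2.5,0],[35.4,11.4,-2.5,0],[35.4,11.4,-2.5,0]]'
cat > al.py <<'E'
from h import *
def align(hu,hv,r=13):
    w=cam('wrist'); P=cloud(w); f=w['f']; p,M=tool(); Rt=M.T@w['pose'][:3,:3]
    hsv=cv2.cvtColor(w['pixels'],cv2.COLOR_RGB2HSV); m=np.zeros((400,640),np.uint8)
    m[272:302,312:344]=((hsv[...,2]>105)&(hsv[...,1]<60))[272:302,312:344]
    n,l,s,ce=cv2.connectedComponentsWithStats(m); k=1+np.argmax(s[1:,4]); pu,pv=ce[k]
    vec=lambda u,v,d:np.array([(u-w['cx'])/f,(v-w['cy'])/f,1])*d
    pin=Rt@vec(pu,pv,.1463)
    b=darkblob(w,hu,hv,r)
    # plate plane in tool z from depth ring around the hole
    yy,xx=np.mgrid[:400,:640]; rr=np.hypot(xx-b[0],yy-b[1]); k=(rr>14)&(rr<22)&(yy<b[1]+5)&(w['depth']>0)
    zt=((P[k]-w['pose'][:3,3])@M)[:,2]; zp=np.median(zt)
    d=Rt@vec(b[0],b[1],1.); hole=d*zp/d[2]
    print('pin',pu,pv,s[1:,4].max(),'hole',b[:3],'plate z world',np.median(P[k][:,2]))
    print('hole-pin in tool mm',((hole-pin)*1000).round(2),'-> drop to seat',((hole-pin)[2]*1000-23).round(2)); return w
E
python3 - <<'E'
from al import *
c=cam('wrist'); o=c['pose']; q=o[:3,:3].T@(np.array([.6017,.1773,.0567])-o[:3,3]); q=q[:2]/q[2]*c['f']+[c['cx'],c['cy']]; print(q)
w=align(*q); save(w,'w4.png',(130,330,220,440),2.5)
E
```

```text
t: 6.28
eef_pos: [0.6033, 0.1752, 0.1602]
tool_rot: [0.0, 0.607, 0.794, -0.0]
contact_force: [0.5, -0.6, 0.0]
gripper_width: 0.158
grasp_force: 39.7
[328.0809908  198.10456726]
pin 327.2860962566845 287.05882352941177 374 hole (np.float64(327.910447761194), np.float64(198.42910447761193), array([  4,   5,  20,  17, 268], dtype=int32)) plate z world 0.05667833083391402
hole-pin in tool mm [-3.0000e-02  2.4000e-01  1.1854e+02] -> drop to seat 95.54
```

View pics/w4.png

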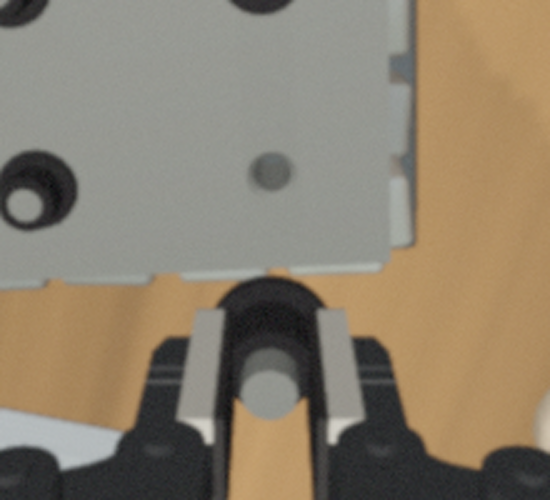

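The hole (327.9,198.4) is clear, and the rivet axis already lines up to about 0.2 mm. I'll descend and check once more closer in.

```bash
python3 -m jog '[[0,0,2,0],[0,0.02,4,0],[0,0.02,5,0],[0,0.02,5.5,0],[0,0.02,5.5,0],[0,0.02,5.5,0]]'
python3 - <<'E'
from al import *
c=cam('wrist'); o=c['pose']; q=o[:3,:3].T@(np.array([.6017,.1773,.0567])-o[:3,3]); q=q[:2]/q[2]*c['f']+[c['cx'],c['cy']]; print(q)
w=align(q[0],q[1],15); save(w,'w5.png',(130,330,220,440),2)
E
```

```text
t: 6.88
eef_pos: [0.6038, 0.1771, 0.1058]
tool_rot: [0.0, 0.606, 0.795, 0.0]
contact_force: [-0.7, 0.5, 0.0]
gripper_width: 0.156
grasp_force: 39.7
[326.39397229 229.4802383 ]
pin 327.26229508196724 287.1584699453552 366 hole (np.float64(326.24597701149423), np.float64(232.4390804597701), array([  2,   6,  29,  25, 435], dtype=int32)) plate z world 0.05665329779064612
hole-pin in tool mm [-3.54 -0.76 64.49] -> drop to seat 41.49
```

View pics/w5.png

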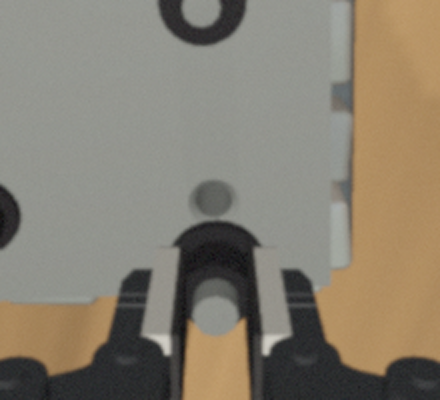

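Run:
```python
from al import *
w=align(326.4,228,12); g=cv2.cvtColor(w['pixels'],cv2.COLOR_RGB2GRAY)
print(g[212:246,326].tolist()); print(g[229,306:348].tolist())
```

```text
pin 327.2818428184282 287.1869918699187 369 hole (np.float64(325.58396946564886), np.float64(228.85496183206106), array([  2,   5,  20,  17, 262], dtype=int32)) plate z world 0.056656672479522246
hole-pin in tool mm [-1.27 -1.13 64.67] -> drop to seat 41.67
[146, 144, 146, 145, 146, 143, 142, 135, 111, 102, 98, 96, 99, 96, 96, 97, 95, 100, 100, 96, 99, 97, 99, 98, 101, 103, 120, 123, 90, 50, 38, 36, 39, 42]
[145, 146, 146, 145, 144, 148, 148, 143, 129, 114, 102, 92, 80, 81, 87, 89, 95, 95, 94, 97, 100, 97, 99, 101, 98, 100, 96, 93, 95, 101, 118, 127, 133, 141, 145, 146, 146, 148, 145, 145, 148, 147]
```

```bash
python3 -m jog '[[-0.13,-0.07,1,0],[-0.13,-0.07,1.8,0],[-0.13,-0.07,2.2,0],[-0.13,-0.07,2.2,0],[-0.13,-0.07,2.2,0],[-0.13,-0.07,2.2,0]]'
python3 - <<'E'
from h import *
print(rel([.6034,.1754,.06]),bot.get_obs()['contact_force'])
E
```

```text
t: 7.53
eef_pos: [0.6031, 0.1758, 0.0833]
tool_rot: [0.0, 0.606, 0.795, 0.0]
contact_force: [0.7, -0.5, 0.1]
gripper_width: 0.154
grasp_force: 39.7
(array([-0.04,  0.01,  2.33]), None) [ 0.74246669 -0.47376216  0.06065036]
```

```bash
python3 -m jog '[[-0.04,0,0.3,0],[-0.05,0,0.6,0],[-0.05,0,0.9,0],[-0.05,0,1.1,0],[-0.05,0,1.1,0]]'; python3 -m jog '[[0,0,0.2,0],[0,0,0.4,0],[0,0,0.5,0],[0,0,0.5,0]]'
```

```text
t: 7.95
eef_pos: [0.6032, 0.1752, 0.0718]
tool_rot: [0.0, 0.606, 0.795, -0.0]
contact_force: [-0.5, 0.8, -0.5]
gripper_width: 0.162
grasp_force: 39.6
t: 8.28
eef_pos: [0.6032, 0.1752, 0.0671]
tool_rot: [0.0, 0.606, 0.795, 0.0]
contact_force: [1.0, -0.0, -1.5]
gripper_width: 0.158
grasp_force: 39.6
```

```bash
python3 -m jog '[[0,0,0.1,0],[0,0,0.2,0],[0,0,0.2,0]]'; python3 -m jog '[[0,0,0.05,0],[0,0,0.1,0],[0,0,0.1,0]]'
python3 - <<'E'
from h import *
w=cam('wrist'); save(w,'w6.png',(150,350,220,440),2)
E
```

```text
t: 8.53
eef_pos: [0.6033, 0.1753, 0.0652]
tool_rot: [0.0, 0.606, 0.795, 0.0]
contact_force: [1.1, 0.3, -0.6]
gripper_width: 0.154
grasp_force: 39.7
t: 8.78
eef_pos: [0.6033, 0.1753, 0.0643]
tool_rot: [0.0, 0.606, 0.795, 0.0]
contact_force: [2.1, 0.0, 0.3]
gripper_width: 0.155
grasp_force: 39.7
```

View pics/w6.png

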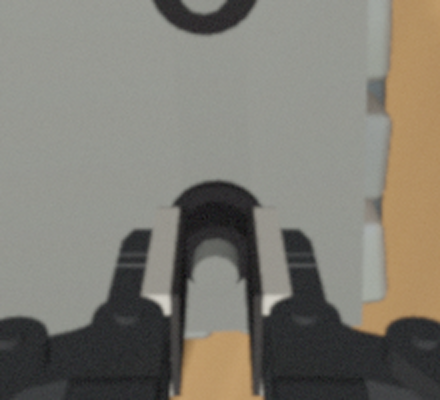

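The rivet is in the hole with its flange just above the plate and the pin still standing. I'll keep lowering gently until it touches.

```bash
python3 -m jog '[[0,0,0.05,0],[0,0,0.05,0]]'; python3 -m jog '[[0,0,0.05,0],[0,0,0.05,0]]';python3 -m jog '[[0,0,0.05,0],[0,0,0.05,0]]'
```

```text
t: 9.0
eef_pos: [0.6034, 0.1752, 0.064]
tool_rot: [0.0, 0.606, 0.795, 0.0]
contact_force: [0.7, -0.8, 2.8]
gripper_width: 0.157
grasp_force: 39.9
t: 9.17
eef_pos: [0.6034, 0.1753, 0.0636]
tool_rot: [0.0, 0.606, 0.795, 0.0]
contact_force: [0.7, -1.1, 4.7]
gripper_width: 0.154
grasp_force: 40.0
t: 9.33
eef_pos: [0.6035, 0.1753, 0.063]
tool_rot: [0.0, 0.606, 0.795, 0.0]
contact_force: [0.7, -0.5, 3.9]
gripper_width: 0.16
grasp_force: 40.1
```

```bash
python3 -m jog '[[0,0,0,0],[0,0,0,0],[0,0,0,0],[0,0,0,0],[0,0,-1,0],[0,0,-3,0],[0,0,-6,0],[0,0,-6,0],[0,0,-6,0],[0,0,-6,0]]' 0.3
python3 - <<'E'
from h import *
w=cam('wrist'); save(w,'w7.png',(130,330,220,440),2.5); P=cloud(w)
z=P[...,2]; print('plate',np.median(z[180:215,280:310]))
print(rel([.6034,.1754,.11]))
m=(z>.07)&(z<.09); m[280:]=0; m[:150]=0;m[:,:300]=0;m[:,360:]=0; v,u=np.where(m); print(len(u),u.mean(),v.mean(),P[m].mean(0),np.percentile(z[m],[5,50,90,98]))
E
```

```text
t: 10.17
eef_pos: [0.603, 0.1754, 0.1231]
tool_rot: [-0.0, 0.606, 0.795, 0.0]
contact_force: [0.2, -0.5, -0.7]
gripper_width: 0.349
grasp_force: 0.0
plate 0.055959467220509554
(array([-0.01,  0.08,  1.24]), None)
507 328.0887573964497 226.03155818540435 [0.60128299 0.17821567 0.07432651] [0.07033515 0.0726887  0.07863039 0.07929307]
```

View pics/w7.png

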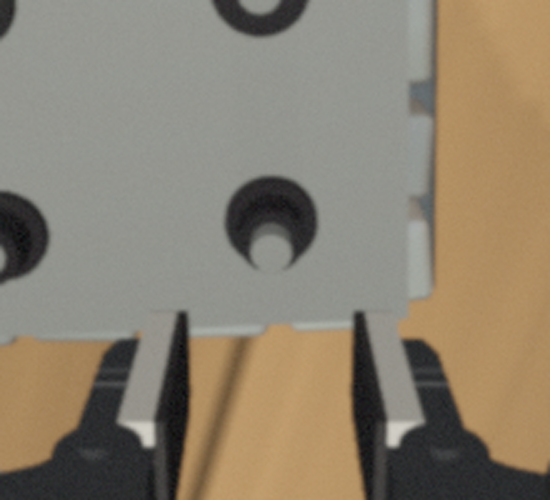

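The rivet is seated, with its pin top 23 mm above the plate at about crop (270,250). Next I'll shut the fingers and move to just above the pin.

```bash
python3 -m jog '[[0,0.04,0,0],[0,0.04,0,0],[0,0.04,0,0],[0,0.04,1,0],[0,0.04,2,0],[0,0.04,3,0],[0,0.04,3.8,0],[0,0.04,3.8,0],[0,0.04,3.8,0],[0,0.04,3.8,0]]' 1 40
```

```text
t: 11.05
eef_pos: [0.6037, 0.1753, 0.0848]
tool_rot: [0.0, 0.606, 0.795, 0.0]
contact_force: [0.1, 0.2, 0.4]
gripper_width: 0.003
grasp_force: 0.0
```

```bash
python3 -m jog '[[0,0,0.1,0],[0,0,0.2,0],[0,0,0.3,0],[0,0,0.4,0],[0,0,0.5,0],[0,0,0.5,0]]'; python3 -m jog '[[0,0,0.1,0],[0,0,0.2,0],[0,0,0.2,0]]'; python3 -m jog '[[0,0,0.1,0],[0,0,0.2,0],[0,0,0.2,0]]'
```

```text
t: 11.55
eef_pos: [0.6034, 0.1754, 0.0796]
tool_rot: [-0.0, 0.606, 0.795, -0.0]
contact_force: [0.1, -0.8, -1.0]
gripper_width: -0.001
grasp_force: 0.0
t: 11.8
eef_pos: [0.6042, 0.1754, 0.0784]
tool_rot: [0.0, 0.606, 0.795, 0.001]
contact_force: [-0.6, -0.6, 5.8]
gripper_width: 0.003
grasp_force: 2.9
t: 12.05
eef_pos: [0.6045, 0.1753, 0.077]
tool_rot: [0.0, 0.606, 0.795, 0.001]
contact_force: [-1.0, -1.4, 8.6]
gripper_width: -0.002
grasp_force: 4.6
```

```bash
for i in 1; do python3 -m jog '[[0,0,0.05,0],[0,0,0.1,0],[0,0,0.1,0]]'; python3 -m jog '[[0,0,0.05,0],[0,0,0.1,0],[0,0,0.1,0]]'; python3 -m jog '[[0,0,0.05,0],[0,0,0.1,0],[0,0,0.1,0]]'; done
```

```text
t: 12.3
eef_pos: [0.6045, 0.1754, 0.0762]
tool_rot: [0.001, 0.606, 0.795, 0.001]
contact_force: [-2.6, -0.9, 9.3]
gripper_width: -0.0
grasp_force: 4.8
t: 12.55
eef_pos: [0.6045, 0.1754, 0.0752]
tool_rot: [0.0, 0.606, 0.795, 0.001]
contact_force: [-2.1, -0.5, 9.9]
gripper_width: -0.001
grasp_force: 4.8
t: 12.8
eef_pos: [0.6045, 0.1754, 0.0742]
tool_rot: [0.0, 0.606, 0.795, 0.001]
contact_force: [-2.9, -0.5, 10.6]
gripper_width: -0.002
grasp_force: 4.8
```

```bash
python3 -m jog '[[0,0,0.05,0],[0,0,0.1,0],[0,0,0.15,0],[0,0,0.2,0],[0,0,0.2,0]]'; python3 -m jog '[[0,0,0.05,0],[0,0,0.1,0],[0,0,0.1,0]]'
```

```text
t: 13.22
eef_pos: [0.6045, 0.1754, 0.0721]
tool_rot: [0.0, 0.606, 0.795, 0.001]
contact_force: [-2.0, -1.0, 10.0]
gripper_width: 0.0
grasp_force: 4.8
t: 13.47
eef_pos: [0.6044, 0.1754, 0.0711]
tool_rot: [0.0, 0.606, 0.795, 0.001]
contact_force: [-1.9, -0.2, 10.2]
gripper_width: -0.001
grasp_force: 4.8
```

```bash
python3 -m jog '[[0,0,0.03,0],[0,0,0.03,0],[0,0,0.03,0]]'; python3 -m jog '[[0,0,0.03,0],[0,0,0.03,0],[0,0,0.03,0]]'; python3 -m jog '[[0,0,0.03,0],[0,0,0.03,0],[0,0,0.03,0]]'
```

```text
t: 13.72
eef_pos: [0.6044, 0.1754, 0.0709]
tool_rot: [0.0, 0.606, 0.795, 0.001]
contact_force: [-2.5, -0.5, 9.2]
gripper_width: 0.001
grasp_force: 4.9
t: 13.97
eef_pos: [0.6044, 0.1754, 0.0706]
tool_rot: [0.0, 0.606, 0.795, 0.001]
contact_force: [-2.4, -0.7, 9.3]
gripper_width: 0.004
grasp_force: 5.0
t: 14.22
eef_pos: [0.6045, 0.1754, 0.0704]
tool_rot: [0.0, 0.606, 0.795, 0.001]
contact_force: [-2.5, -0.6, 9.4]
gripper_width: 0.0
grasp_force: 5.4
```

```bash
python3 -m jog '[[0,0,0.03,0],[0,0,0.03,0],[0,0,0.03,0]]'; python3 -m jog '[[0,0,0.03,0],[0,0,0.03,0],[0,0,0.03,0]]'
```

```text
t: 14.47
eef_pos: [0.6046, 0.1754, 0.0703]
tool_rot: [0.001, 0.606, 0.795, 0.001]
contact_force: [-2.7, -0.8, 11.9]
gripper_width: -0.002
grasp_force: 5.9
t: 14.72
eef_pos: [0.6047, 0.1754, 0.0701]
tool_rot: [0.001, 0.606, 0.795, 0.001]
contact_force: [-2.8, -1.1, 12.5]
gripper_width: -0.003
grasp_force: 6.4
```

```bash
python3 -m jog '[[0,0,0.03,0],[0,0,0.03,0],[0,0,0.03,0]]'
```

```text
t: 14.97
eef_pos: [0.6048, 0.1754, 0.07]
tool_rot: [0.001, 0.606, 0.795, 0.001]
contact_force: [-4.0, -0.7, 13.8]
gripper_width: -0.003
grasp_force: 6.8
```

The force is climbing steadily past 10 N, so the pin is home. I'll lift off and verify.

```bash
python3 -m jog '[[0,0,-0.5,0],[0,0,-2,0],[0,0,-5,0],[0,0,-8,0],[0,0,-8,0],[0,0,-8,0],[0,0,-8,0]]'
python3 - <<'E'
from h import *
w=cam('wrist'); save(w,'w8.png',(100,300,200,420),2.5); P=cloud(w); z=P[...,2]
pl=np.median(z[140:190,270:300]); m=(z>pl+.01)&(z<pl+.03); m[:150]=0;m[260:]=0;m[:,:300]=0;m[:,360:]=0
print('plate',pl,m.sum(),P[m].mean(0),np.percentile(z[m]-pl,[5,50,90,99]))
E
```

```text
t: 15.55
eef_pos: [0.6031, 0.1755, 0.1476]
tool_rot: [-0.0, 0.606, 0.795, -0.0]
contact_force: [0.4, -0.1, -0.7]
gripper_width: -0.001
grasp_force: 0.0
plate 0.055939700350494545 477 [0.60157417 0.17743827 0.0707073 ] [0.01214698 0.01495939 0.01586233 0.01664169]
```

View pics/w8.png

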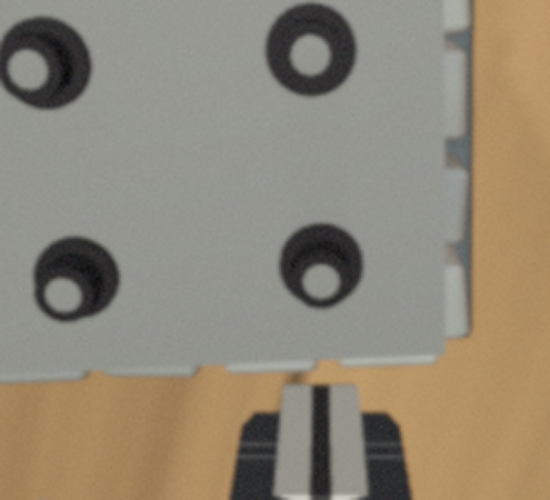

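The new rivet at crop (321,265) looks like the set ones. One last check compares its pin height with its neighbours.

Run:
```python
from h import *
w=cam('wrist'); z=cloud(w)[...,2]
for u,v in((329,213),(324,122),(226,218),(211,128)): print(np.median(z[v-4:v+5,u-4:u+5])-.05594)
```

```text
0.01529588229178102
0.015394710244665037
0.015318203156282816
0.015463213622879217
```

```bash
python3 -c "
from station import bot; print(bot.hand_in())"
```

```text
the job is handed in; nothing more can be done
None
```

The fresh rivet is seated in the empty hole with its pin pushed flush (same height as its set neighbours within 0.2 mm). The highest vertical force I read was 13.8 N, nothing else was touched, and the job is handed in at about 16 s; no verdict came back.

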